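Jack up the microscope's instrument plate and hold it

TASK

The microscope stands on a hinged plate, and the loose lever jack has to hold its free side up so that a levelling foot can be changed. Set the jack flat on the bench with its saddle centred under the lift pad of the plate's ear, push the handle all the way down and let it come fully up again to settle the pad, then push it all the way down once more and finish while holding it down, with the plate carried by the jack alone. Do not press on the microscope, its plate or its stand with the arm, and leave the bottle, the slide box and the beaker where they stand.

Things in the scene. Friction and masses are not known exactly. Their poses are not given: they have to be found in the camera images.
- stand: fixed stand with a hinged plate (300 x 270 x 18 mm, top at z 84 mm) and a white microscope bolted on it, 460 mm high in all. Origin: centre of its underside, z up. Hinge along x at its -y side; from the middle of its +y side (y = 130 mm) an ear 70 mm wide (x), 18 mm thick, juts 90 mm over bare bench. The jack goes under the ear from +y, the jack's +x along the stand's -y.
- lift_pad (a point): centre of the underside of the lift pad: black rubber disc, 36 mm diameter, 6 mm thick, below the ear, 35 mm in from its end, on its middle line; 60 mm above the bench with the plate down. A round steel boss of 40 mm diameter on the ear's top marks it from above. +y out along the ear, z up
- scope_plate (a joint): tilt of the plate about its hinge, rad: 0 down at rest, grows as the ear is lifted (325 mm from hinge to pad centre, so 0.01 rad is 3.2 mm at the pad). A full stroke of the well-placed jack gives about 0.055. It weighs about 20 N on the saddle
- jack: loose lever jack, 0.85 kg. Origin: underside, below the saddle's axis; z up; +x the saddle end, handle to -x. Base plate 10 mm thick, 90 mm wide (y), x = -190 to +35 mm. To carry or slide it, grasp the aluminium pump block: 36 mm wide in y, 46 mm long in x, centred at x = -90 mm, z = 10 to 70 mm, sides free. Fork of the handle behind it, x = -119 to -145 mm, up to z = 78 mm
- saddle_top (a point): centre of the top face of the jack's round steel saddle (44 mm diameter), 48 mm above the jack's underside with the handle up. It rises straight up 30 mm over the full handle stroke, in proportion to it (12 mm free before it meets the pad)
- jack_handle (a joint): handle angle, rad: 0 = up at rest (handle rises 0.4 rad from the pivot to the rear), 0.6 = firm stop, all the way down (it then points 0.2 rad below level). A weak spring brings it up when let go; it takes about 1 to 2 N at the paddle unloaded, 8 to 10 N lifting the plate; at the stop over 40 N could tip the jack. It does not latch
- handle_pivot (a point): axis of the handle's hinge: in the jack's frame at x = -135 mm, y = 0, z = 68 mm; the hinge is along the jack's y
- handle_paddle (a point): centre of the top face of the black flat paddle at the handle's end, 170 mm from the pivot (paddle 44 mm along the handle, 64 mm across, 12 mm thick): press here from above, following its arc. 140 mm above the bench at rest, 40 mm all the way down
- reagent_bottle: small amber bottle, 44 mm diameter, 80 mm high, standing; origin under its centre; bystander
- slide_box: grey slide box 85 x 110 x 32 mm; origin under its centre; bystander
- beaker: glass beaker, 64 mm diameter, 70 mm high; origin under its centre; bystander

How it is judged (in metres and radians):
On the way, in this order (a step that is already met when the one before it is completed fails the run):
1. the jack stands flat on the bench with its saddle centred under the lift pad, handle up (horizontal distance between saddle_top and lift_pad below 0.012 m and height (world z) of jack below 0.004 m and angle between jack's own z axis and vertical below 0.04 rad and linear speed of jack below 0.02 m/s and value of joint jack_handle below 0.1 rad), for 0.2 s.
2. the handle is pushed down and the saddle lifts the plate (value of joint jack_handle above 0.52 rad and value of joint scope_plate above 0.038 rad and contact force between jack and stand above 6 N), for 0.1 s.
3. the handle has come up again and the plate is down (value of joint jack_handle below 0.1 rad and value of joint scope_plate below 0.006 rad), for 0.1 s.
At the end, for the whole second after the job is handed in: Robot still presses the jack (>2 N), handle >0.52 rad, plate tilted >0.038 rad and on the jack with >6 N, robot off plate and stand; jack flat (<0.04 rad) and still, saddle within 14 mm of the pad centre; bottle, slide box, beaker within 30 mm of their places (all of step 2 and contact force between any of the fingers, the arm and jack above 2 N and contact force between each of the arm, the fingers and stand below 0.5 N and horizontal distance between saddle_top and lift_pad below 0.014 m and height (world z) of jack below 0.004 m and angle between jack's own z axis and vertical below 0.04 rad and linear speed of jack below 0.02 m/s and distance of each of reagent_bottle, slide_box, beaker from where it was at the start of the episode below 0.03 m); the arm keeps its last pose, push and grip.
It fails at once if the arm presses on the microscope, its plate or its stand with over 5 N (contact force between any of the arm, the fingers and stand above 5 N).
It fails at once if the bottle, slide box or beaker is moved over 30 mm or tipped (distance of any of reagent_bottle, slide_box, beaker from where it was at the start of the episode above 0.03 m or angle between any of reagent_bottle, beaker's own z axis and vertical above 0.5 rad).
It also fails if it takes over 67 s, if anything falls off the work surface, if the arm or the gripper's body presses on something with over 40 N, if the wrist force passes 120 N, or if a joint passes its speed limit or range.

ROBOT

A 6-joint arm with a two-finger parallel gripper is mounted at the origin on the work surface. World frame = base frame: x ahead of the robot, y to its left, z up, the work surface at z = 0. Lengths are in mm, angles in rad, forces in N, time in s.
With the tool pointing down it reaches from about 350 to 775 mm from the base axis. Payload 7.3 kg.
Tool frame: the origin (TCP) lies between the finger pads; the fingertips stand 8 mm ahead of it and the grasp point (between the pads) lies 11 mm behind it; y points along the fingers, z is the direction in which the jaws open and shut, and the axes are right-handed (so a half turn about y gives the same grasp; the last joint's range is limited). The gripper opens to 92 mm and grips with 3 to 60 N. Pads are 19 mm wide; open, the fingers measure 130 mm over their backs; the gripper's body (75 mm by 190 mm) begins 47 mm behind the grasp point.
Start: joints at [0.981, 0.342, 1.524, -0, 1.275, -0.146], TCP at [225.41, 474.167, 234.741] pointing down, gripper open.
Joint ranges: [-2.53, 2.53], [-0.77, 2.02], [0.04, 2.7], [-1, 4.14], [0.28, 2.66], [-3.11, 3.11]. Speed limits (rad/s): [2.57, 2.57, 3.14, 3.14, 3.14, 3.14].

INTERFACE

Orientations are given as [roll, pitch, yaw] about the fixed x, y, z axes, in that order (R = Rz(yaw) Ry(pitch) Rx(roll)).
In Python, from plant import bot, vision, job gives the robot as it stands. The module is installed in compiled form; this text tells all that it offers.
- The arm moves only by the tool arm_command, never from a script. Its argument "deltas" is a list of rows, each a list of 4 numbers: the shift along the tool's x, y, z in m, then the turn about the tool's y in degrees. In form: [[x, y, z, twist], ...]. A call has 1 to 5 rows; each row shifts and turns the commanded pose from where the row before left it, along the tool's axes as they then stand; what a row does not reach is not made up. A row lasts 1/10 s, in which the tool goes at most 50 mm and 8.59 degrees, less where a joint would pass 70% of its speed; a pose out of reach is approached as far as the arm can. A call is refused whole if a number of a shift passes 0.05 or a number of a turn 8.59, either way. A call with a gripper value outside its range is refused whole. "claw" is the closure in counts, from 0 (fully open) to 255 (shut), set as the call begins (left out, the last holds). The fingers move at their own pace and stop on an object; the grip force is fixed at half the most. Time passes only in rows, so rows that do not move let the fingers close. It gives the time, the measured TCP pose, the force and the opening at its end, in the units of the state.
- bot.get_obs(): the state, without advancing time (a new reading comes with each control period).
- vision.capture(name): name is "scene" or "top" or "wrist"; returns a dict with "img" (480x640x3 uint8, red, green, blue), "camera_matrix" (3x3 intrinsics, pixels), "world_to_cam" (4x4, takes a point from world to camera coordinates); the wrist camera has in their place "mount" (4x4, takes a point from camera to tool coordinates, whose origin is the TCP and whose axes are the tool frame's). Camera axes: x right, y down, z forward; pixel columns grow to the right and rows downward; lengths in mm; the calibration is good to about 2 mm. The wrist camera is an equidistant fisheye: a pixel r from the principal point sees the ray r / f radians off the axis. A picture is of the moment at which its call begins: read the wrist's pose just before it. There is no depth.
- job.close_job(): hands the job in, once; it reports no verdict.
Trained networks look in a picture, given as the dict that the camera call returned (one of the last four; its "shot" number tells which), for a name from the list of things; names that differ only in an ending like _2 or _b are one class to them, and where a whole thing is asked for, a point or a joint stands for the part that bears it (a point fixed in the world has none). Each returns a list of dicts, best first, with "confidence" (0 to 1); they miss things now and then, are a little off and sometimes report something else, mostly with a low value. They report only what shows in the picture. A call takes as long as a camera call.
- vision.find_in(picture, name): "xyz" ([x, y, z] in mm, in the coordinates of the camera as it stood for that picture, good to about 4 mm: the middle of the surface that is visible of it).
- vision.regions_of(picture, name): "mask" (480x640 bool, what is visible of it).
The state is a dict: "time": time; "joint_positions": joint angles; "dq": joint speeds; "tau": joint torques, N m; "tool_pos": TCP position; "tcp_rot": TCP orientation; "contact_force": force on the tool from outside, world axes, zero at the start; "moment": the same for the moment, N m; "grip_width": finger opening in mm.
Only numpy, scipy, OpenCV 4.12 (cv2) and the standard library are available. Lean on these libraries where they do the work, as an engineer would, in place of code of your own. Each camera call takes 0.05 s, during which the arm holds its last target. There are 200 camera calls.

## Working session

There is one attempt and no reset: what is moved stays moved. The work goes in short steps, Python scripts to look and compute and a tool call to move; the robot and the scene stay as the last step left them, time stands still between calls to the robot, and variables do not carry over. Pictures are saved under pics/ and viewed, about 8 in all and at most 12, crops included, and the job is handed in when it is done.

Besides the shell and the picture viewer there is one more tool, called after "Emit:" as name(argument=value, ...) on one line, values as JSON. arm_command: Moves the arm, as the interface text tells. Its arguments: {"type":"object","properties":{"deltas":{"type":"array","items":{"type":"array","items":{"type":"number"}}},"claw":{"type":"number"}},"required":["deltas"]}

```bash
mkdir -p pics; cat > h.py <<'E'
import numpy as np, cv2
from plant import bot, vision, job
def cam2w(p,c):
    T=np.linalg.inv(np.array(c["world_to_cam"])); return (T@np.append(p,1))[:3]
def ray_plane(c,u,v,z):
    K=np.array(c["camera_matrix"]);T=np.linalg.inv(np.array(c["world_to_cam"]))
    d=T[:3,:3]@np.linalg.inv(K)@[u,v,1]; o=T[:3,3]
    return o+d*(z-o[2])/d[2]
def save(c,n): cv2.imwrite("pics/"+n+".png",c["img"][:,:,::-1])
E
python3 - <<'E'
from h import *
np.set_printoptions(precision=1,suppress=True)
o=bot.get_obs(); print(o["time"],o["tool_pos"],o["tcp_rot"],o["grip_width"])
ims=[]
for n in ["scene","top"]:
    c=vision.capture(n); save(c,n+"0")
    print(n,np.linalg.inv(c["world_to_cam"])[:3,3])
    for t in ["stand","lift_pad","jack","saddle_top","handle_pivot","handle_paddle","reagent_bottle","slide_box","beaker"]:
        for k in vision.find_in(c,t)[:2]:
            print(t,round(k["confidence"],2),cam2w(k["xyz"],c))
E
```

```text
0.0 [225.2 473.8 234.1] [-1.6  0.  -0.4] 91.58535875408828
scene [ 984.2  785.6 1024.5]
stand 0.58 [ 566.4 -285.7  133. ]
lift_pad 0.89 [ 562.  -293.3  135.3]
jack 0.96 [539.7 252.8  13.7]
saddle_top 0.73 [481.9 138.   54.7]
handle_pivot 0.6 [601.1 395.6 133.3]
handle_paddle 0.58 [600.4 391.6 141.8]
reagent_bottle 0.82 [749.4 -68.3  47.5]
slide_box 0.91 [ 240.2 -263.6   34.2]
beaker 0.75 [761.8 136.   47.8]
top [ 333.6  -30.3 1687.7]
stand 0.81 [ 515.8 -296.2  126.1]
lift_pad 0.84 [ 523.9 -297.1  129.5]
jack 0.75 [769.6 145.3  32.5]
jack 0.65 [526.3 231.5   9.2]
saddle_top 0.49 [484.  133.8  51. ]
handle_pivot 0.7 [596.8 387.3 135.4]
handle_pivot 0.32 [ 515.  -300.8  129.7]
handle_paddle 0.85 [594.1 392.8 131.9]
reagent_bottle 0.54 [743.  -77.   49.4]
slide_box 0.8 [ 232.  -278.3   31.5]
beaker 0.83 [772.6 144.   36.8]
```

View pics/scene0.png

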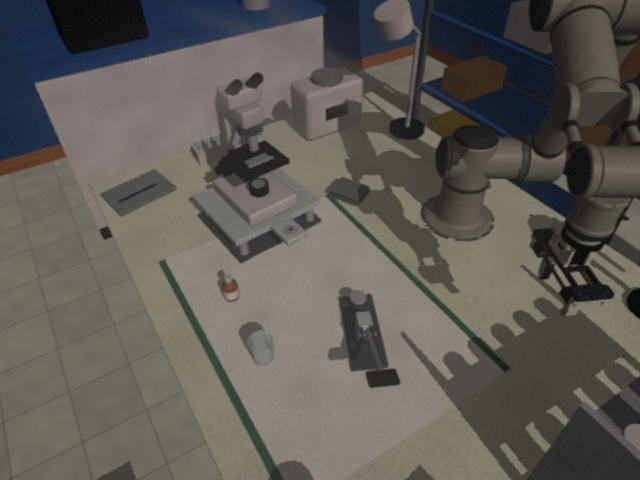

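View pics/top0.png

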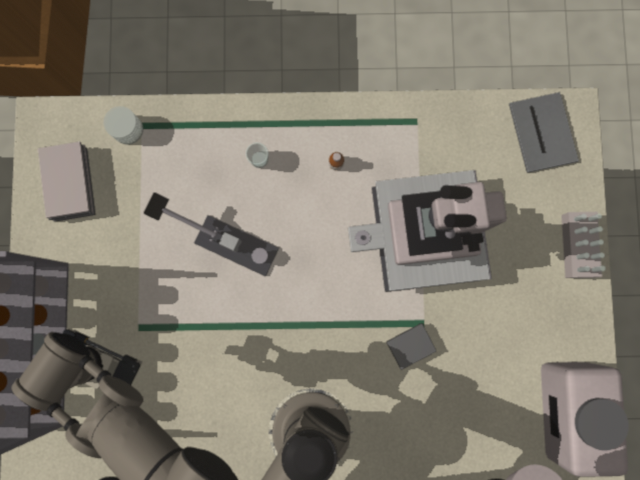

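The scene view shows the jack at about (360,330), the ear with its boss at (290,230), the bottle at (230,288) and the beaker at (260,347). In the top view the boss is at about (363,237), the saddle at (260,256) and the paddle at (155,206). I'll zoom in on the top view to get finer values.

```bash
python3 - <<'E'
from h import *
np.set_printoptions(precision=1,suppress=True)
c=vision.capture("top"); im=c["img"]
a=cv2.resize(im[180:290,140:290],None,fx=5,fy=5,interpolation=cv2.INTER_CUBIC)
b=cv2.resize(im[165:300,340:500],None,fx=5,fy=5,interpolation=cv2.INTER_CUBIC)
b=cv2.resize(b,(750,633)); a=a
W=np.hstack([cv2.resize(im[180:290,140:290],(400,293),interpolation=3),cv2.resize(im[180:290,340:490],(400,293),interpolation=3)])
cv2.imwrite("pics/crop.png",W[:,:,::-1])
def P(n,u,v,z): print(n,ray_plane(c,u,v,z))
P("boss",363,237,90);P("saddle",260,256,48);P("block",229,242,70);P("paddle",156,206,140)
for n,u,v in [("c1",375,185),("c2",475,170),("c3",490,282),("c4",386,292)]:P(n,u,v,84)
for n in ["jack","saddle_top","handle_paddle","lift_pad"]:
  for k in vision.regions_of(c,n)[:1]:
    m=k["mask"].astype(np.uint8); ys,xs=np.nonzero(m); print(n,k["confidence"],xs.mean(),ys.mean(),m.sum(),xs.min(),xs.max(),ys.min(),ys.max())
E
```

```text
boss [ 524.2 -146.6   90. ]
saddle [480.6 134.6  48. ]
block [518.  216.7  70. ]
paddle [607.7 397.8 140. ]
c1 [ 667.1 -182.7   84. ]
c2 [ 704.7 -456.4   84. ]
c3 [ 399.1 -483.6   84. ]
c4 [ 376.3 -205.2   84. ]
jack 0.79 221.98584129074746 238.06486664471518 3037 144 276 193 274
saddle_top 0.45 258.5230769230769 254.77948717948718 195 251 266 247 262
handle_paddle 0.66 169.28879892037787 212.20377867746288 741 143 215 192 235
lift_pad 0.88 431.569536930731 228.67294297742058 13065 348 505 170 289
```

View pics/crop.png

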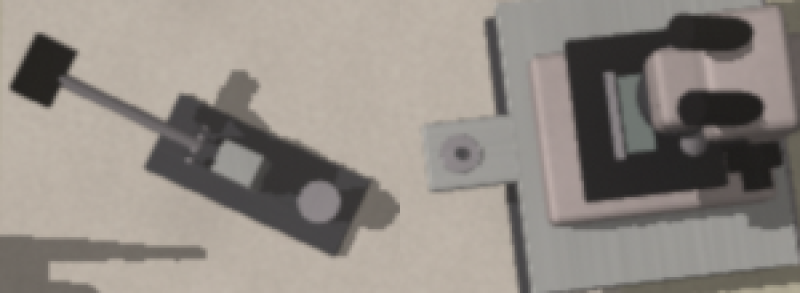

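The zoom gives boss (362.9,237.4), saddle (259.6,255.8), block (230,240.4) and paddle (156,206). These fit the stated jack geometry: saddle to paddle measures 292 mm against about 290 expected. The jack's yaw is about -116°, and it needs to end at about -85°.

```bash
cat >> h.py <<'E'
from scipy.spatial.transform import Rotation as Ro
def toR(o): return Ro.from_euler("xyz",o["tcp_rot"]).as_matrix()
def go(p,yaw=None):
    "print tool-frame shift (m) to world point p at present attitude, and twist (deg) to yaw afterwards"
    o=bot.get_obs(); R=toR(o); d=R.T@(np.array(p)-o["tool_pos"])/1000
    print("t",o["time"],"pos",np.round(o["tool_pos"],1),"yaw",round(np.degrees(o["tcp_rot"][2]),2),"shift",np.round(d,4),"F",np.round(o["contact_force"],1),"w",round(o["grip_width"],1))
    if yaw is not None: print("twist",np.round(-(yaw-np.degrees(o["tcp_rot"][2])),2))
E
python3 - <<'E'
from h import *
np.set_printoptions(precision=3,suppress=True)
c=vision.capture("wrist"); print(np.array(c["mount"]),c["camera_matrix"])
o=bot.get_obs();print(toR(o),o["tcp_rot"])
go([518.5,216,200],64.2);go([518.5,216,200],-115.8)
E
```

```text
[[   0.       0.966    0.259  -68.631]
 [   0.      -0.259    0.966 -150.015]
 [   1.      -0.      -0.       0.732]
 [   0.       0.       0.       1.   ]] [[371.648   0.    325.356]
 [  0.    371.648 240.352]
 [  0.      0.      1.   ]]
[[ 0.903  0.     0.429]
 [-0.429  0.     0.903]
 [ 0.    -1.     0.   ]] [-1.571 -0.    -0.444]
t 1.3 pos [225.4 474.2 234.7] yaw -25.43 shift [ 0.376  0.035 -0.107] F [-0.3 -0.   0.3] w 91.7
twist -89.63
t 1.3 pos [225.4 474.2 234.7] yaw -25.43 shift [ 0.376  0.035 -0.107] F [-0.3 -0.   0.3] w 91.7
twist 90.37
```

Emit:
arm_command(deltas=[[0.0376,0.0035,-0.0107,0],[0.0376,0.0035,-0.0107,0],[0.0376,0.0035,-0.0107,0],[0.0376,0.0035,-0.0107,0],[0.0376,0.0035,-0.0107,0]], claw=0)

```text
time: 1.8
tool_pos: [373.2, 344.0, 217.2]
tcp_rot: [-1.57, -0.0, -0.444]
contact_force: [0.9, 0.0, -0.0]
grip_width: 91.8
```

Emit:
arm_command(deltas=[[0.0376,0.0035,-0.0107,0],[0.0376,0.0035,-0.0107,0],[0.0376,0.0035,-0.0107,0],[0.0376,0.0035,-0.0107,0],[0.0376,0.0035,-0.0107,0]])

```text
time: 2.3
tool_pos: [520.2, 214.8, 199.7]
tcp_rot: [-1.57, -0.0, -0.444]
contact_force: [1.1, -0.2, -1.1]
grip_width: 92.0
```

Emit:
arm_command(deltas=[[0,0,0,8.2],[0,0,0,8.2],[0,0,0,8.2],[0,0,0,8.2],[0,0,0,8.2]])

```text
time: 2.8
tool_pos: [519.1, 216.0, 199.7]
tcp_rot: [-1.571, 0.0, -1.165]
contact_force: [-0.1, -0.5, 0.5]
grip_width: 92.0
```

Emit:
arm_command(deltas=[[0,0,0,8.2],[0,0,0,8.2],[0,0,0,8.2],[0,0,0,8.2],[0,0,0,8.2]])

```text
time: 3.3
tool_pos: [519.1, 216.1, 199.7]
tcp_rot: [-1.571, 0.0, -1.881]
contact_force: [-0.4, -0.1, -1.0]
grip_width: 91.9
```

Emit:
arm_command(deltas=[[0,0,0,8.2],[0,0,0,0],[0,0,0,0]])

```text
time: 3.6
tool_pos: [519.0, 216.1, 199.7]
tcp_rot: [-1.571, 0.0, -2.014]
contact_force: [-0.9, -1.1, 0.1]
grip_width: 91.7
```

```bash
cat >> h.py <<'E'
def wcap(name):
    o=bot.get_obs(); c=vision.capture("wrist"); save(c,name)
    T=np.eye(4);T[:3,:3]=toR(o);T[:3,3]=o["tool_pos"]; c["T"]=T@np.array(c["mount"]); return c
def wproj(c,p):
    q=(np.linalg.inv(c["T"])@np.append(p,1))[:3]; K=np.array(c["camera_matrix"]); r=np.hypot(q[0],q[1]); th=np.arctan2(r,q[2])
    return K[:2,2]+K[0,0]*th*q[:2]/r
def wplane(c,u,v,z):
    K=np.array(c["camera_matrix"]); d=(np.array([u,v])-K[:2,2])/K[0,0]; th=np.hypot(*d)
    k=np.append(np.sin(th)*d/th,np.cos(th)); w=c["T"][:3,:3]@k; o=c["T"][:3,3]; return o+w*(z-o[2])/w[2]
def jw(s,yaw,x,y,z): a=np.radians(yaw); return np.array([s[0]+x*np.cos(a)-y*np.sin(a),s[1]+x*np.sin(a)+y*np.cos(a),z])
E
python3 - <<'E'
from h import *
np.set_printoptions(precision=1,suppress=True)
c=wcap("w1"); im=c["img"][:,:,::-1].copy()
S=[480.6,134.6];yw=-115.8
pts=[(0,0,48)]+[(x,y,70) for x in(-67,-113) for y in(-18,18)]+[(x,y,10) for x in(35,-190) for y in(-45,45)]
for p in pts:
    u=wproj(c,jw(S,yw,*p)); print(p,u); cv2.circle(im,tuple(int(round(i)) for i in u),3,(0,0,255),1)
cv2.imwrite("pics/w1o.png",im)
for t in ["saddle_top","jack"]:
    for k in vision.find_in(c,t)[:1]: print(t,k["confidence"],(c["T"]@np.append(k["xyz"],1))[:3])
E
```

```text
(0, 0, 48) [324.9 324.4]
(-67, -18, 70) [302.7 262.4]
(-67, 18, 70) [348.  262.7]
(-113, -18, 70) [302.1 205.1]
(-113, 18, 70) [349.3 205.4]
(35, -45, 10) [281.8 336.1]
(35, 45, 10) [367.7 336.6]
(-190, -45, 10) [276.5 110.9]
(-190, 45, 10) [376.1 111.6]
saddle_top 0.85 [494.7 150.9  52.5]
jack 0.87 [530.8 236.3  10. ]
```

View pics/w1o.png

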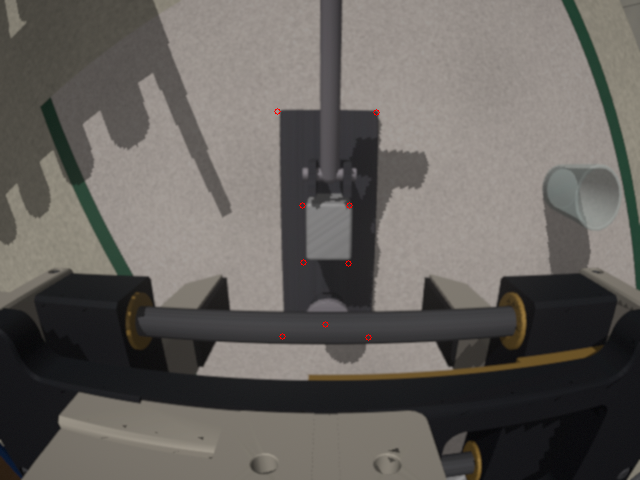

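The wrist view shows the block top spanning about (306,202) to (352,260). That is about 3 px off my prediction, and the yaw agrees.

```bash
python3 - <<'E'
from h import *
c=wcap("w2")
b=np.mean([wplane(c,u,v,70) for u,v in[(306,202),(351.5,202),(306,259),(352,259)]],0)
r=(wplane(c,280,111,10)+wplane(c,378,111,10))/2
print(b,r,np.degrees(np.arctan2(*(b-r)[1::-1])))
go([b[0],b[1],37],-115.8)
E
```

```text
[523.28983159 217.01533658  70.        ] [565.75746181 304.76696295  10.        ] -115.8247830268776
t 3.8 pos [519.  216.1 199.7] yaw -115.53 shift [-0.0026  0.1627  0.0034] F [ 0.8 -0.9 -0.3] w 91.8
twist 0.27
```

Emit:
arm_command(deltas=[[-0.0026,0.03,0.0034,0.27],[0,0.035,0,0],[0,0.035,0,0],[0,0.032,0,0],[0,0.0307,0,0]])

```text
time: 4.3
tool_pos: [523.1, 216.9, 35.7]
tcp_rot: [-1.571, 0.0, -2.022]
contact_force: [-0.2, 0.3, 0.5]
grip_width: 91.8
```

Emit:
arm_command(deltas=[[0,0,0,0],[0,0,0,0],[0,0,0,0],[0,0,0,0],[0,0,0,0]], claw=255)

```text
time: 4.8
tool_pos: [524.0, 217.2, 38.4]
tcp_rot: [-1.569, 0.002, -2.023]
contact_force: [-0.3, 0.6, -0.3]
grip_width: 56.2
```

Emit:
arm_command(deltas=[[0,0,0,0],[0,0,0,0],[0,0,0,0]])

```text
time: 5.1
tool_pos: [523.0, 217.1, 37.3]
tcp_rot: [-1.571, 0.0, -2.023]
contact_force: [-2.0, 0.0, 3.8]
grip_width: 35.5
```

Emit:
arm_command(deltas=[[0,-0.01,0,0],[0,-0.01,0,0],[0,0,0,-5],[0,0,0,-5],[0,0,0,-5]])

```text
time: 5.6
tool_pos: [523.0, 216.8, 57.2]
tcp_rot: [-1.571, -0.0, -1.757]
contact_force: [-0.5, -0.1, -7.8]
grip_width: 36.0
```

Emit:
arm_command(deltas=[[0,0,0,-5],[0,0,0,-5],[0,0,0,-5.6],[0,0,0,0],[0,0,0,0]])

```text
time: 6.1
tool_pos: [523.1, 216.9, 57.1]
tcp_rot: [-1.571, -0.0, -1.491]
contact_force: [-0.2, 0.2, -8.7]
grip_width: 35.7
```

```bash
python3 - <<'E'
from h import *
go([507,53,57],-85.3)
E
```

```text
t 6.1 pos [523.1 216.9  57.1] yaw -85.45 shift [ 1.621e-01  1.000e-04 -2.910e-02] F [-0.2  0.2 -8.7] w 35.7
twist -0.15
```

Emit:
arm_command(deltas=[[0.027,0,-0.0049,0],[0.027,0,-0.0049,0],[0.027,0,-0.0049,0],[0.027,0,-0.0049,0],[0.027,0,-0.0049,0]])

```text
time: 6.6
tool_pos: [509.8, 79.4, 57.2]
tcp_rot: [-1.57, 0.0, -1.491]
contact_force: [0.1, -0.0, -8.1]
grip_width: 36.2
```

Emit:
arm_command(deltas=[[0.027,0,-0.0049,0],[0,0,0,0],[0,0,0,0]])

```text
time: 6.9
tool_pos: [507.4, 52.6, 57.3]
tcp_rot: [-1.57, 0.0, -1.492]
contact_force: [-0.8, 0.4, -7.6]
grip_width: 36.2
```

```bash
python3 - <<'E'
from h import *
go([507,53,57],-85.3)
w=wcap("w3"); c=vision.capture("top")
a=cv2.resize(c["img"][180:290,140:290],(400,293),interpolation=3);b=cv2.resize(c["img"][180:290,270:420],(400,293),interpolation=3)
W=np.vstack([np.hstack([a,b]),cv2.resize(w["img"][220:400],(800,300),interpolation=3)[:, :]])
cv2.imwrite("pics/m3.png",W[:,:,::-1])
E
```

```text
t 6.9 pos [507.4  52.6  57.3] yaw -85.49 shift [-0.0004  0.0003 -0.0004] F [-0.8  0.4 -7.6] w 36.2
twist -0.19
```

View pics/m3.png

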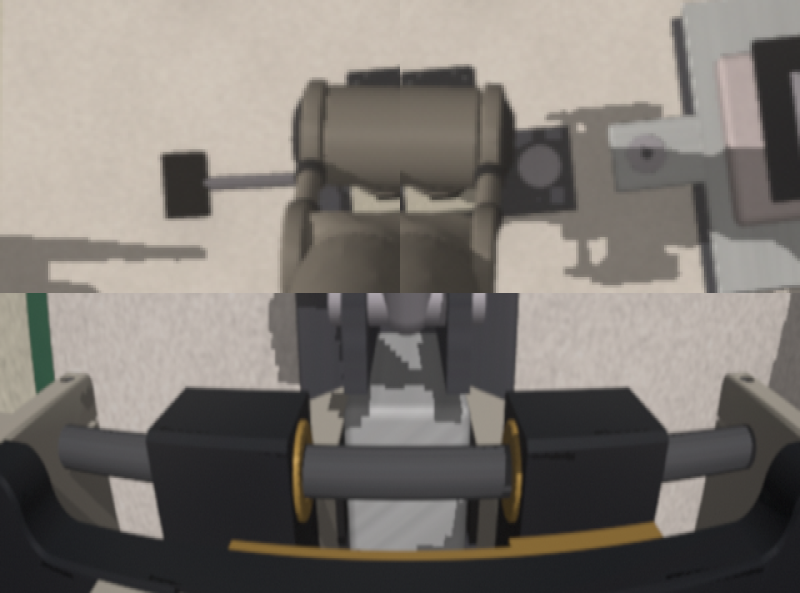

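Top view after the carry: the gripped jack is level, the saddle is at about (322.1,242.3) and the boss at (362.8,237.4). Both show in the same picture, so I can use the relative offset.

```bash
python3 - <<'E'
from h import *
c=vision.capture("top")
s=ray_plane(c,322.1,242.3,68);b=ray_plane(c,362.8,237.4,89); print(s,b)
o=bot.get_obs();R=toR(o); print("grip->saddle tool",R.T@(s-o["tool_pos"])); print("needed",R.T@(b-s))
p=ray_plane(c,140+186/2.667,180+184.5/2.664,160); print(p,np.degrees(np.arctan2(*(s-p)[1::-1])))
E
```

```text
[513.88422618 -36.57091712  68.        ] [ 523.27686396 -146.0724303    89.        ]
grip->saddle tool [ 90.6400903  -10.89874632  -0.89605848]
needed [109.898562   -21.02299645   0.37778774]
[489.69667414 252.33183881 160.        ] -85.21423664797395
```

Emit:
arm_command(deltas=[[0,0.0075,0,0],[0,0.0075,0,0],[0.022,0,0,0],[0.022,0,0,0],[0.022,0,0,0]])

```text
time: 7.55
tool_pos: [512.4, -12.8, 41.1]
tcp_rot: [-1.572, 0.0, -1.488]
contact_force: [-0.1, -0.1, -7.7]
grip_width: 35.8
```

Emit:
arm_command(deltas=[[0.022,0,0,0],[0.0219,0,0.0004,0],[0,0,0,0],[0,0,0,0]])

```text
time: 7.95
tool_pos: [516.2, -56.3, 41.3]
tcp_rot: [-1.572, 0.001, -1.49]
contact_force: [-1.3, -0.4, -8.1]
grip_width: 35.9
```

Emit:
arm_command(deltas=[[0,0.002,0,0],[0,0.002,0,0],[0,0.001,0,0],[0,0,0,0],[0,0,0,0]])

```text
time: 8.45
tool_pos: [516.6, -55.8, 37.3]
tcp_rot: [-1.571, 0.0, -1.488]
contact_force: [-2.4, 3.7, -0.7]
grip_width: 36.0
```

```bash
python3 - <<'E'
from h import *
go([516.6,-57,37],-85.3)
c=vision.capture("top"); d=vision.capture("scene")
a=cv2.resize(c["img"][170:290,250:420],(425,300),interpolation=3);b=cv2.resize(d["img"][200:320,240:410],(425,300),interpolation=3)
cv2.imwrite("pics/m4.png",np.vstack([a,b])[:,:,::-1])
s=jw([516.6,-57],0,0,0,0)
E
```

```text
t 8.45 pos [516.6 -55.8  37.3] yaw -85.27 shift [ 0.0012  0.0003 -0.0001] F [-2.4  3.7 -0.7] w 36.0
twist 0.03
```

View pics/m4.png

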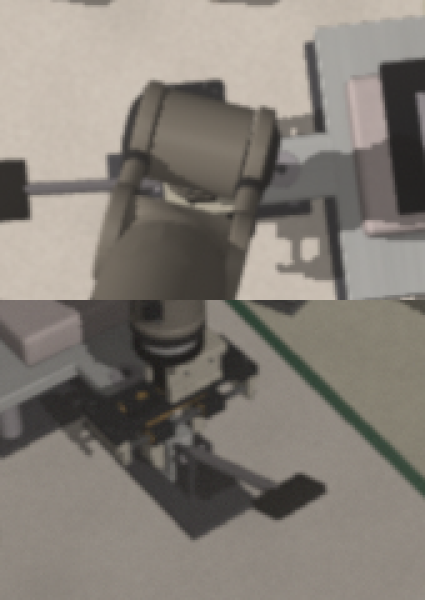

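The jack rests on the bench: the force is back to about 0 N, the TCP is at its planned point, and the boss sits over the saddle position. I'll release and retreat.

Emit:
arm_command(deltas=[[0,0,0,0],[0,0,0,0],[0,0,0,0],[0,0,0,0],[0,0,0,0]], claw=0)

```text
time: 9.05
tool_pos: [516.8, -56.6, 37.1]
tcp_rot: [-1.57, -0.0, -1.489]
contact_force: [0.4, 1.1, -0.9]
grip_width: 70.8
```

Emit:
arm_command(deltas=[[0,-0.01,0,0],[0,-0.03,0,0],[0,-0.04,0,0],[0,-0.04,0,0],[0,-0.04,0,0]])

```text
time: 9.55
tool_pos: [516.4, -56.3, 199.4]
tcp_rot: [-1.57, -0.0, -1.489]
contact_force: [0.7, -0.5, -0.2]
grip_width: 92.1
```

Emit:
arm_command(deltas=[[-0.04,0,0,0],[-0.04,0,0,0],[-0.04,0,0,0],[-0.04,0,0,0],[-0.04,0,0,0]], claw=255)

```text
time: 10.05
tool_pos: [499.9, 144.4, 198.0]
tcp_rot: [-1.57, 0.0, -1.489]
contact_force: [0.9, 0.2, 0.2]
grip_width: 56.7
```

```bash
python3 - <<'E'
from h import *
go([499.4,142.1,200],-85.3)
w=wcap("w5"); c=vision.capture("top")
a=cv2.resize(c["img"][170:290,210:380],(640,452),interpolation=3);
im=w["img"].copy()
for p in [(-289.2,0,140),(0,0,48),(-90,0,70),(-190,45,10),(-190,-45,10)]:
    u=wproj(w,jw([523.2,-146.1],-85.2,*p)); print(p,u); cv2.circle(im,tuple(int(round(i)) for i in u),4,(255,0,0),1)
im=cv2.resize(im,(400,300),interpolation=cv2.INTER_AREA)
cv2.imwrite("pics/m5.png",np.hstack([cv2.resize(a,(400,300)),im])[:,:,::-1])
E
```

```text
t 10.05 pos [499.9 144.4 198. ] yaw -85.31 shift [ 0.0023 -0.002  -0.0007] F [0.9 0.2 0.2] w 56.7
twist -0.01
(-289.2, 0, 140) [321.69756417 266.87679999]
(0, 0, 48) [324.05567271 469.17252262]
(-90, 0, 70) [323.61997962 430.27633201]
(-190, 45, 10) [367.68785017 316.82170586]
(-190, -45, 10) [279.19991375 316.93884747]
```

View pics/m5.png

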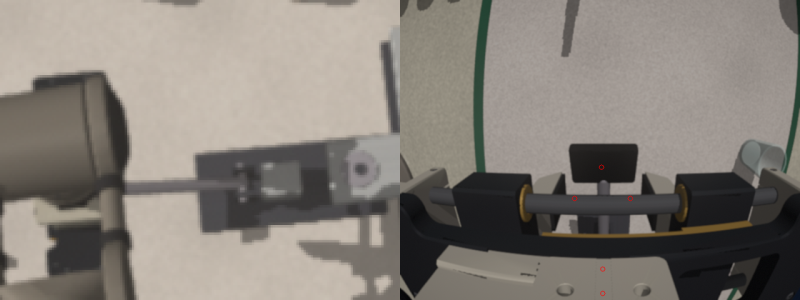

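```bash
python3 - <<'E'
from h import *
np.set_printoptions(precision=1,suppress=True)
w=wcap("w6"); c=vision.capture("top")
P=lambda u,v,z:ray_plane(c,210+u/2.353,170+v/2.5,z)
r=P(199.5,193,10);b=P(282,179,70);bo=P(362,168,89)
print(r,b,bo); a=np.radians(-85.2);d=np.array([np.cos(a),np.sin(a),0]); print("saddle from rear",r+190*d,"from block",b+90*d)
print("paddle",wplane(w,325.6,260.8,140)); go([499,146,152])
for t in["saddle_top","jack"]:
  for k in vision.regions_of(c,t)[:1]:
    ys,xs=np.nonzero(k["mask"]);print(t,k["confidence"],xs.mean(),ys.mean(),xs.min(),xs.max())
E
```

```text
[507.5  40.3  10. ] [515.3 -57.6  70. ] [ 523.8 -148.9   89. ]
saddle from rear [ 523.4 -149.    10. ] from block [ 522.8 -147.3   70. ]
paddle [500.5 148.6 140. ]
t 10.25 pos [500.1 143.5 197.6] yaw -85.17 shift [-0.  0. -0.] F [ 0.3  0.3 -0.5] w 40.4
jack 0.94 319.37075471698114 244.28679245283018 265 373
```

The saddle is within about 2 mm of the boss and the paddle is at about (500,146). Next I close the fingers and lower to just above the paddle.

Emit:
arm_command(deltas=[[-0.001,0.01,0,0],[0,0.015,0,0],[0,0.015,0,0],[0,0.005,0,0],[0,0,0,0]], claw=255)

```text
time: 10.85
tool_pos: [499.8, 143.0, 151.2]
tcp_rot: [-1.573, -0.0, -1.49]
contact_force: [-0.9, -0.7, 0.4]
grip_width: 0.6
```

Emit:
arm_command(deltas=[[-0.001,0.006,0,0],[-0.002,0.006,0,0],[-0.002,0.006,0,0],[-0.002,0.006,0,0],[-0.002,0.006,0,0]])

```text
time: 11.35
tool_pos: [499.7, 153.1, 121.7]
tcp_rot: [-1.57, -0.0, -1.488]
contact_force: [1.4, -1.1, 2.1]
grip_width: 0.3
```

Emit:
arm_command(deltas=[[-0.001,0.006,0,0],[-0.001,0.006,0,0],[-0.001,0.006,0,0],[0,0.006,0,0],[0,0.006,0,0]])

```text
time: 11.85
tool_pos: [499.2, 157.1, 92.4]
tcp_rot: [-1.57, 0.002, -1.489]
contact_force: [-1.9, 5.4, 9.7]
grip_width: 0.5
```

Emit:
arm_command(deltas=[[0,0.007,0,0],[0,0.007,0,0],[0,0.007,0,0],[0,0.007,0,0],[0,0.006,0,0]])

```text
time: 12.35
tool_pos: [499.4, 156.6, 58.4]
tcp_rot: [-1.57, 0.001, -1.489]
contact_force: [-0.7, 1.0, 10.7]
grip_width: 0.7
```

Emit:
arm_command(deltas=[[0,0.004,0,0],[0,0.003,0,0],[0,0.001,0,0],[0,0,0,0],[0,0,0,0]])

```text
time: 12.85
tool_pos: [499.5, 155.8, 50.6]
tcp_rot: [-1.57, -0.0, -1.489]
contact_force: [-1.1, -0.7, 10.4]
grip_width: 0.4
```

Emit:
arm_command(deltas=[[0,0.001,0,0],[0,0.001,0,0],[0,0,0,0],[0,0,0,0],[0,0,0,0]])

```text
time: 13.35
tool_pos: [499.5, 155.6, 49.0]
tcp_rot: [-1.569, -0.001, -1.488]
contact_force: [-2.2, -1.3, 13.3]
grip_width: 0.4
```

Emit:
arm_command(deltas=[[0,0.001,0,0],[0,0,0,0],[0,0,0,0]])

```text
time: 13.65
tool_pos: [499.6, 155.5, 48.5]
tcp_rot: [-1.569, -0.001, -1.488]
contact_force: [-2.3, -2.9, 17.6]
grip_width: 0.4
```

```bash
python3 - <<'E'
from h import *
go([499,146,152])
w=wcap("w7"); d=vision.capture("scene"); c=vision.capture("top")
a=cv2.resize(d["img"][180:330,200:400],(533,400),interpolation=3)
b=cv2.resize(c["img"][170:290,250:410],(533,400),interpolation=3)[:200]
cv2.imwrite("pics/m7.png",np.vstack([a,b])[:,:,::-1])
E
```

```text
t 13.65 pos [499.6 155.5  48.5] yaw -85.28 shift [ 0.0095 -0.1035 -0.0012] F [-2.3 -2.9 17.6] w 0.4
```

View pics/m7.png

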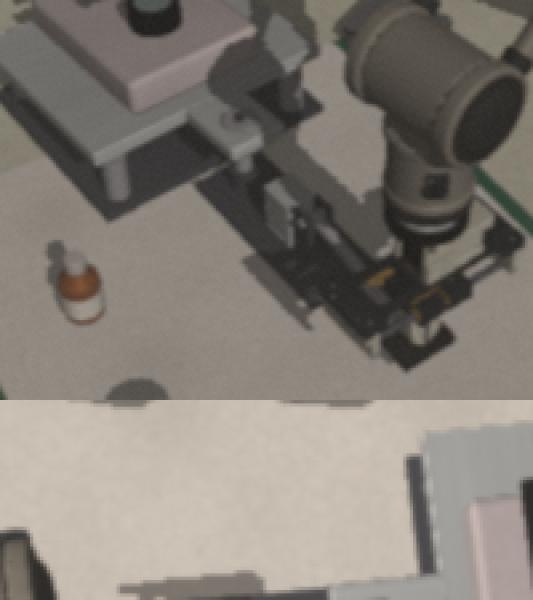

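At the stop the force stepped up to 17.6 N, and the scene view shows the ear on the saddle with the jack flat. Now I let the handle up along the reverse path.

Emit:
arm_command(deltas=[[0,-0.007,0,0],[0,-0.008,0,0],[0,-0.008,0,0],[0,-0.008,0,0],[0,-0.008,0,0]])

```text
time: 14.3
tool_pos: [499.3, 157.1, 87.0]
tcp_rot: [-1.569, 0.002, -1.489]
contact_force: [-1.4, 3.3, 8.6]
grip_width: 0.3
```

Emit:
arm_command(deltas=[[0,-0.008,0,0],[0,-0.008,0,0],[0.001,-0.008,0,0],[0.002,-0.008,0,0],[0.003,-0.008,0,0]])

```text
time: 14.8
tool_pos: [499.3, 149.9, 126.1]
tcp_rot: [-1.572, 0.0, -1.489]
contact_force: [0.0, 0.9, 1.2]
grip_width: 0.4
```

Emit:
arm_command(deltas=[[0.003,-0.01,0,0],[0.003,-0.01,0,0],[0,-0.01,0,0],[0,-0.01,0,0],[0,0,0,0]])

```text
time: 15.3
tool_pos: [500.9, 144.2, 167.6]
tcp_rot: [-1.568, 0.0, -1.489]
contact_force: [0.6, 0.2, 0.4]
grip_width: 0.3
```

```bash
python3 - <<'E'
from h import *
np.set_printoptions(precision=1,suppress=True)
go([499,146,152])
w=wcap("w8"); c=vision.capture("top")
for t in["jack"]:
  for k in vision.regions_of(c,t)[:1]:
    ys,xs=np.nonzero(k["mask"]);print(t,k["confidence"],xs.mean(),ys.mean(),xs.min(),xs.max())
a=cv2.resize(c["img"][170:290,210:380],(400,300),interpolation=3)
cv2.imwrite("pics/m8.png",np.hstack([a,cv2.resize(w["img"],(400,300),interpolation=3)])[:,:,::-1])
E
```

```text
t 15.3 pos [500.9 144.2 167.6] yaw -85.3 shift [-0.  0. -0.] F [0.6 0.2 0.4] w 0.3
jack 0.63 320.2928746928747 244.53808353808353 266 373
```

View pics/m8.png

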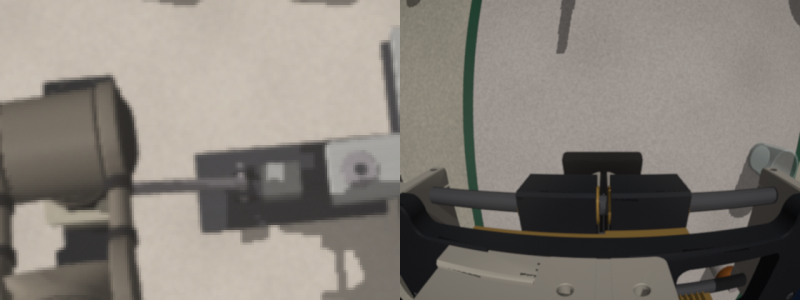

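The jack has not moved: its rear corners are still at (196,155) and (203,232) in the crop. The handle is up, so I start the second stroke on the same path.

Emit:
arm_command(deltas=[[0,0.008,0,0],[0,0.008,0,0],[-0.001,0.006,0,0],[-0.002,0.006,0,0],[-0.002,0.006,0,0]])

```text
time: 15.95
tool_pos: [499.5, 149.0, 131.3]
tcp_rot: [-1.572, -0.0, -1.489]
contact_force: [-1.4, -0.5, 1.2]
grip_width: 0.5
```

Emit:
arm_command(deltas=[[-0.002,0.006,0,0],[-0.002,0.006,0,0],[-0.001,0.006,0,0],[-0.001,0.006,0,0],[-0.001,0.006,0,0]])

```text
time: 16.45
tool_pos: [499.2, 156.1, 102.2]
tcp_rot: [-1.57, 0.0, -1.489]
contact_force: [-3.1, -0.3, 8.2]
grip_width: 0.3
```

Emit:
arm_command(deltas=[[0,0.007,0,0],[0,0.007,0,0],[0,0.007,0,0],[0,0.007,0,0],[0,0.007,0,0]])

```text
time: 16.95
tool_pos: [499.3, 157.2, 67.6]
tcp_rot: [-1.569, 0.002, -1.489]
contact_force: [-2.8, 3.2, 9.0]
grip_width: 0.7
```

Emit:
arm_command(deltas=[[0,0.006,0,0],[0,0.005,0,0],[0,0.003,0,0],[0,0,0,0],[0,0,0,0]])

```text
time: 17.45
tool_pos: [499.4, 156.1, 53.6]
tcp_rot: [-1.57, 0.0, -1.489]
contact_force: [-3.5, 0.3, 9.8]
grip_width: 0.6
```

Emit:
arm_command(deltas=[[0,0.002,0,0],[0,0.002,0,0],[0,0.001,0,0],[0,0,0,0],[0,0,0,0]])

```text
time: 17.95
tool_pos: [499.5, 155.6, 49.1]
tcp_rot: [-1.57, -0.001, -1.489]
contact_force: [-4.1, -3.3, 12.1]
grip_width: 0.5
```

Emit:
arm_command(deltas=[[0,0.001,0,0],[0,0,0,0],[0,0,0,0],[0,0,0,0],[0,0,0,0]])

```text
time: 18.45
tool_pos: [499.6, 155.5, 48.5]
tcp_rot: [-1.569, -0.001, -1.489]
contact_force: [-4.8, -3.7, 16.8]
grip_width: 0.5
```

```bash
python3 - <<'E'
from h import *
go([499,146,152])
d=vision.capture("scene"); c=vision.capture("top")
a=cv2.resize(d["img"][180:380,200:400],(400,400),interpolation=3)
b=cv2.resize(c["img"][130:290,220:380],(400,400),interpolation=3)
cv2.imwrite("pics/m9.png",np.hstack([a,b])[:,:,::-1])
go([499,146,152])
E
```

```text
t 18.45 pos [499.6 155.5  48.5] yaw -85.29 shift [ 0.0095 -0.1035 -0.0012] F [-4.8 -3.7 16.8] w 0.5
t 18.55 pos [499.6 155.5  48.5] yaw -85.28 shift [ 0.0095 -0.1035 -0.0012] F [-5.2 -3.8 17.6] w 0.5
```

View pics/m9.png

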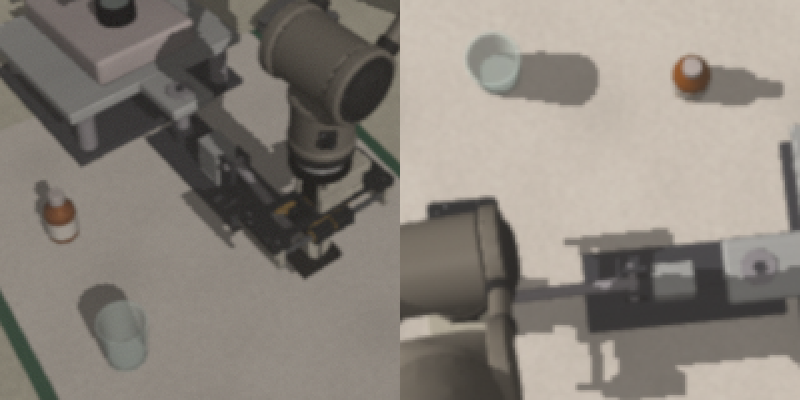

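The handle is at its stop with 17.6 N on it, the jack is flat under the ear, and the bottle and beaker are in place.

```bash
python3 -c "
from h import *
print(job.close_job()); go([499,146,152])"
```

```text
the job is handed in; nothing more can be done
None
the job is handed in; nothing more can be done
```

I set the jack flat under the ear and gave the handle one full stroke down and back up. I then pushed it down again and handed the job in at about 18.6 s, still holding it down.

- **Jack placement:** the top camera put the saddle within about 2–3 mm of the boss before the first stroke. The jack had not visibly moved after that stroke.
- **Final hold:** the paddle was at its stop, with the fingertips at about 40 mm. The arm was pressing with about 17.6 N, and the force reading agreed with the first stroke.
- **Plate lift:** I had no direct reading of the plate's tilt. I inferred the lift from the load on the paddle, about 9–10 N, and from the full stroke.
- **Bystanders:** the bottle and beaker looked untouched in the last picture. The slide box was outside that crop, but the arm never went near it.
- **Disagreement:** the wrist and top cameras differed by about 3–5 mm on absolute positions. I centred the saddle using the top camera's offset between saddle and boss.

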